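# Change the batch of wax blocks in a block reader

### The arm

A 6-joint arm with a two-finger parallel gripper is mounted at the origin on the work surface. World frame = base frame: x ahead of the robot, y to its left, z up, the work surface at z = 0. Lengths are in mm, angles in rad, forces in N, time in s.
With the tool pointing down it reaches from about 300 to 775 mm from the base axis. Payload 14.6 kg.
Tool frame: the origin (TCP) lies between the finger pads; the fingertips stand manip.tip_reach ahead of it and the grasp point (between the pads) lies 5 mm behind it (manip.tip_reach is the distance from the TCP to the fingertips, in mm); z points along the fingers, y is the line along which they close (so a half turn about z gives the same grasp; the last joint's range is limited). The gripper opens to 94 mm and grips with 3 to 60 N. Pads are 16 mm wide; open, the fingers measure 119 mm over their backs; the gripper's body (75 mm by 177 mm) begins 78 mm behind the grasp point.
Start: joints at [-1.263, 0.3, 1.521, -0, 1.321, -0.067], TCP at [201.34, -511.812, 219.446] pointing down, gripper open.
Joint ranges: [-3.03, 3.03], [-0.79, 2.21], [0.23, 2.52], [-1.04, 4.18], [0, 3.07], [-2.55, 2.55]. Speed limits (rad/s): [2.22, 2.22, 2.57, 3.14, 3.14, 3.14].

### API

Orientations are given as [roll, pitch, yaw] about the fixed x, y, z axes, in that order (R = Rz(yaw) Ry(pitch) Rx(roll)).
In Python, from cell import manip gives the robot as it stands. The module is installed in compiled form; this text tells all that it offers.
- The arm moves only by the shell command python3 -m creep 'ROWS' [FORCE]. ROWS is JSON, a list of rows, each a list of 3 entries, a list of its own where there are three numbers: the opening, from -1 (shut) to 1 (fully open), then the shift along the tool's x, y, z in cm, then the turn about the tool's z in units of 5 degrees (1.0 is 5 degrees). In form: [[grip, [tx, ty, tz], roll], ...]. A call has 1 to 12 rows; each row is the pose to reach, as a shift and turn from the pose commanded when the call began, along the tool's axes at that moment; what a row does not reach only later rows make up. A row lasts 1/10 s, in which the tool goes at most 50 mm and 8.59 degrees, less where a joint would pass 70% of its speed; a pose out of reach is approached as far as the arm can. A call with a gripper value outside its range is refused whole. The fingers move at their own pace and stop on an object; FORCE is the grip in N (left out, the last holds). Time passes only in rows, so rows that repeat a pose let the fingers close. It gives the time, the measured TCP pose, the force, the opening and the grip force at its end, in the units of the state.
- manip.read_state(): the state, without advancing time (a new reading comes with each control period).
- manip.camera(name): name is "scene" or "top" or "wrist"; returns the picture (420x560x3 uint8, red, green, blue); there is no depth.
- manip.camera_params(name): a dict with "fovy" (degrees; the focal length in pixels is half the picture's height over the tangent of half this angle, whatever the lens; pixels are square), "cx", "cy" (the principal point, pixels), "origin" and "attitude" of the camera in the world. Camera axes: x right, y down, z forward; pixel columns grow to the right and rows downward; lengths in mm; the calibration is good to about 2 mm. The wrist camera is an equidistant fisheye: a pixel r from the principal point sees the ray r / f radians off the axis. A picture is of the moment at which its call begins: read the wrist's pose just before it. camera_params takes no time and is no camera call; for the wrist camera it gives the pose at the moment of the call.
- manip.sign_off(): hands the job in; it is judged then, once.
The state is a dict: "clock": time; "joints": joint angles; "qd": joint speeds; "effort": joint torques, N m; "eef_pos": TCP position; "eef_rot": TCP orientation; "wrist_force": force on the tool from outside, world axes, zero at the start; "moment": the same for the moment, N m; "finger_gap": finger opening in mm; "finger_force": force on a finger pad.
Only numpy, scipy, OpenCV 4.12 (cv2) and the standard library are available. Lean on these libraries where they do the work, as an engineer would, in place of code of your own. Each camera call takes 0.05 s, during which the arm holds its last target. There are 200 camera calls.

### The job

Change over the block reader's batch: with the red thumb release held down, draw the carriage all the way out through the dust flap, take every blue (already read) block off it and lay them flat side by side, wax up, in the green tray, and put each orange (fresh) block from the cold plate into a nest of its own, seated flat, wax up. Then, holding the release down again, push the carriage fully home through the flap, let the release spring up so it locks, and press the green start button. Leave the amber jar, the steel mould and the glass beaker standing nearby where they are.

Things in the scene. Friction and masses are not known exactly. Their poses are not given: they have to be found in the camera images.
- reader: White block reader, fixed. Origin: on the table at the middle of its mouth; x across the carriage, y into the machine, z up. y -382 to 0 mm: bed 120 mm wide, 22 mm high, on which the carriage slides. y 0 to 90: hood 170 wide, 104 high, with mouth and flap. y 90 to 300: housing 190 wide, 165 high, with a dark screen.
- carriage (a joint): How far the carriage is out, m: 0 home, 0.25 fully out along the reader's -y (hard stops). Slides with 1 to 3 N, but a spring bolt locks it to a rack (teeth 10 mm apart, 1 mm play) unless the release is held down. It is a white nest plate 160 mm long (y) between two cheeks 108 mm apart (4 mm thick, tops 22 mm above the nest floor), and at its -y end a black handle block that stays outside.
- carriage_mid (a point): Middle of the carriage's nest floor, 32 mm above the table; axes as the reader's; moves with the carriage. Nest middles: x = 0, y = +57, +19, -19, -57 mm from it. A nest is a bay 47 mm (x) by 34 mm (y) ringed by ribs 3 mm high, 4 mm wide; a block lies in it with its length along x, either way round. The handle's middle is at y = -200 mm.
- release_top (a point): Middle of the top of the red thumb release, 26 mm (x) by 30 mm (y), on the handle block, 83 mm above the table when up; pressed straight down. Black guards 36 mm apart along y, 9 mm higher and 40 mm wide (x), stand before and behind it: a fingertip holding it down can push the carriage either way against a guard. Moves with the carriage and the button.
- release (a joint): How far the thumb release is pressed, m: 0 up (bolt in the rack, locked), 0.006 fully down. The bolt is clear of the rack from about 0.003; let go between teeth it stays half down and free until the carriage moves on to a gap. At home and at fully out it meets a gap. Spring: 4 N at the start of the stroke, 7 N at the bottom.
- flap (a joint): Black dust flap 124 mm wide, 42 mm high, hung from its top edge (82 mm up, 15 mm inside the mouth), rad: 0 hanging shut, + swung into the machine, - swung out. A weak spring and its weight shut it. The carriage's cheeks push it aside and hold it at about 0.85 rad as they pass; it shuts when the carriage is home or fully out.
- start (a joint): Stroke of the start button, m: 0 up, 0.005 fully down; springs back. Fully down takes 5 N.
- start_top (a point): Middle of the top of the green start button, 26 mm across, on the hood's roof, 125 mm above the table, pressed straight down. The main housing rises beside it, 50 mm further along the reader's y, to 165 mm above the table.
- plate: Cold plate, an aluminium slab 100 mm (x) by 235 mm (y), fixed, top 14 mm above the table; origin under its middle. The fresh blocks lie on it.
- tray: Mint green open tray, 170 mm (x) by 190 mm (y), walls 4 mm thick and 25 mm high, floor 4 mm thick; origin under its middle. Loose on the table, 0.5 kg. Empty at the start.
- fresh1: Fresh wax block: an orange cassette 40 mm (x) by 28 mm (y) by 10 mm with a cream slab of wax 30 by 25 by 5 mm on top (15 mm high in all, 25 g), origin in the middle of its underside, z up through the wax. A white label marks its -x end. Three or four of them are present.
- fresh2: Fresh wax block: an orange cassette 40 mm (x) by 28 mm (y) by 10 mm with a cream slab of wax 30 by 25 by 5 mm on top (15 mm high in all, 25 g), origin in the middle of its underside, z up through the wax. A white label marks its -x end. Three or four of them are present.
- fresh3: Fresh wax block: an orange cassette 40 mm (x) by 28 mm (y) by 10 mm with a cream slab of wax 30 by 25 by 5 mm on top (15 mm high in all, 25 g), origin in the middle of its underside, z up through the wax. A white label marks its -x end. Three or four of them are present.
- fresh4: Fresh wax block: an orange cassette 40 mm (x) by 28 mm (y) by 10 mm with a cream slab of wax 30 by 25 by 5 mm on top (15 mm high in all, 25 g), origin in the middle of its underside, z up through the wax. A white label marks its -x end. Three or four of them are present.
- done1: Block already read: as a fresh one but with a blue cassette. At the start it lies in a nest of the carriage inside the machine. Two or three of the four are present.
- done2: Block already read: as a fresh one but with a blue cassette. At the start it lies in a nest of the carriage inside the machine. Two or three of the four are present.
- done3: Block already read: as a fresh one but with a blue cassette. At the start it lies in a nest of the carriage inside the machine. Two or three of the four are present.
- done4: Block already read: as a fresh one but with a blue cassette. At the start it lies in a nest of the carriage inside the machine. Two or three of the four are present.
- jar: Amber specimen jar, 48 mm across, 60 mm high; leave alone.
- mould: Small steel embedding mould, 37 by 30 by 13 mm; leave alone.
- beaker: Glass beaker, 52 mm across, 70 mm high; leave alone.
Things that resemble listed ones, but are neither listed nor needed, are in the scene too. What is shaped like the fresh1 but pink or yellow is not meant.

How it is judged (in metres and radians):
On the way, in this order (a step that is already met when the one before it is completed fails the run):
1. the carriage is drawn fully out (value of joint carriage above 0.244 m), for 0.2 s.
2. every blue block lies in the tray and every fresh block in its nest, the carriage still out ((y of fresh1 in the frame of carriage_mid between 0.051 and 0.063 m or y of fresh1 in the frame of carriage_mid between 0.013 and 0.025 m or y of fresh1 in the frame of carriage_mid between -0.025 and -0.013 m or y of fresh1 in the frame of carriage_mid between -0.063 and -0.051 m) and x of fresh1 in the frame of carriage_mid between -0.006 and 0.006 m and z of each of fresh1, fresh2, fresh3, fresh4 in the frame of carriage_mid below 0.0025 m and angle between each of fresh1, fresh2, fresh3, fresh4, done1, done2, done3, done4's own z axis and vertical below 0.12 rad and (y of fresh2 in the frame of carriage_mid between 0.051 and 0.063 m or y of fresh2 in the frame of carriage_mid between 0.013 and 0.025 m or y of fresh2 in the frame of carriage_mid between -0.025 and -0.013 m or y of fresh2 in the frame of carriage_mid between -0.063 and -0.051 m) and x of fresh2 in the frame of carriage_mid between -0.006 and 0.006 m and (y of fresh3 in the frame of carriage_mid between 0.051 and 0.063 m or y of fresh3 in the frame of carriage_mid between 0.013 and 0.025 m or y of fresh3 in the frame of carriage_mid between -0.025 and -0.013 m or y of fresh3 in the frame of carriage_mid between -0.063 and -0.051 m) and x of fresh3 in the frame of carriage_mid between -0.006 and 0.006 m and (y of fresh4 in the frame of carriage_mid between 0.051 and 0.063 m or y of fresh4 in the frame of carriage_mid between 0.013 and 0.025 m or y of fresh4 in the frame of carriage_mid between -0.025 and -0.013 m or y of fresh4 in the frame of carriage_mid between -0.063 and -0.051 m) and x of fresh4 in the frame of carriage_mid between -0.006 and 0.006 m and x of done1 in the frame of tray between -0.075 and 0.075 m and y of done1 in the frame of tray between -0.085 and 0.085 m and z of each of done1, done2, done3, done4 in the frame of tray below 0.008 m and x of done2 in the frame of tray between -0.075 and 0.075 m and y of done2 in the frame of tray between -0.085 and 0.085 m and x of done3 in the frame of tray between -0.075 and 0.075 m and y of done3 in the frame of tray between -0.085 and 0.085 m and x of done4 in the frame of tray between -0.075 and 0.075 m and y of done4 in the frame of tray between -0.085 and 0.085 m and value of joint carriage above 0.2 m), for 0.2 s.
3. the carriage is fully home and locked, the flap shut behind it (value of joint carriage below 0.004 m and value of joint release below 0.0015 m and value of joint flap between -0.12 and 0.12 rad), for 0.3 s.
4. the start button is pressed with the carriage home (value of joint start above 0.003 m and value of joint carriage below 0.004 m and value of joint release below 0.0015 m).
At the end, for the whole second after the job is handed in: Carriage home (4 mm), release up, flap shut (0.12 rad), start button pressed and up again; each orange block central in a nest of its own (6 mm), flat (0.12 rad), wax up; each blue block flat on the tray floor, wax up; all at rest (all of step 3 and (y of fresh1 in the frame of carriage_mid between 0.051 and 0.063 m or y of fresh1 in the frame of carriage_mid between 0.013 and 0.025 m or y of fresh1 in the frame of carriage_mid between -0.025 and -0.013 m or y of fresh1 in the frame of carriage_mid between -0.063 and -0.051 m) and x of fresh1 in the frame of carriage_mid between -0.006 and 0.006 m and z of each of fresh1, fresh2, fresh3, fresh4 in the frame of carriage_mid below 0.0025 m and angle between each of fresh1, fresh2, fresh3, fresh4, done1, done2, done3, done4's own z axis and vertical below 0.12 rad and (y of fresh2 in the frame of carriage_mid between 0.051 and 0.063 m or y of fresh2 in the frame of carriage_mid between 0.013 and 0.025 m or y of fresh2 in the frame of carriage_mid between -0.025 and -0.013 m or y of fresh2 in the frame of carriage_mid between -0.063 and -0.051 m) and x of fresh2 in the frame of carriage_mid between -0.006 and 0.006 m and (y of fresh3 in the frame of carriage_mid between 0.051 and 0.063 m or y of fresh3 in the frame of carriage_mid between 0.013 and 0.025 m or y of fresh3 in the frame of carriage_mid between -0.025 and -0.013 m or y of fresh3 in the frame of carriage_mid between -0.063 and -0.051 m) and x of fresh3 in the frame of carriage_mid between -0.006 and 0.006 m and (y of fresh4 in the frame of carriage_mid between 0.051 and 0.063 m or y of fresh4 in the frame of carriage_mid between 0.013 and 0.025 m or y of fresh4 in the frame of carriage_mid between -0.025 and -0.013 m or y of fresh4 in the frame of carriage_mid between -0.063 and -0.051 m) and x of fresh4 in the frame of carriage_mid between -0.006 and 0.006 m and x of done1 in the frame of tray between -0.075 and 0.075 m and y of done1 in the frame of tray between -0.085 and 0.085 m and z of each of done1, done2, done3, done4 in the frame of tray below 0.008 m and x of done2 in the frame of tray between -0.075 and 0.075 m and y of done2 in the frame of tray between -0.085 and 0.085 m and x of done3 in the frame of tray between -0.075 and 0.075 m and y of done3 in the frame of tray between -0.085 and 0.085 m and x of done4 in the frame of tray between -0.075 and 0.075 m and y of done4 in the frame of tray between -0.085 and 0.085 m and value of joint start below 0.0015 m and linear speed of each of fresh1, fresh2, fresh3, fresh4, done1, done2, done3, done4 below 0.02 m/s); the robot touches nothing.
It fails at once if the jar, the mould or the beaker is moved more than 4 cm or knocked over (distance of any of jar, mould, beaker from where it was at the start of the episode above 0.04 m or angle between any of jar, mould, beaker's own z axis and vertical above 0.6 rad).
Of fresh1, fresh2, fresh3, fresh4 only 3 to 4 are there at a start; the rules pass over those that are not, and their reading is None.
Of done1, done2, done3, done4 only 2 to 3 are there at a start; the rules pass over those that are not, and their reading is None.
At some moment in a run one of tray may be knocked a few centimetres aside while the robot is not near it.
Once in a run the grip may slacken for a moment while it holds something.
It also fails if it takes over 192 s, if anything falls off the work surface, if the arm or the gripper's body presses on something with over 40 N, if the wrist force passes 120 N, or if a joint passes its speed limit or range.

## Working session

There is one attempt and no reset: what is moved stays moved. The work goes in short steps, Python scripts to look and compute and a shell command to move; the robot and the scene stay as the last step left them, time stands still between calls to the robot, and variables do not carry over. Pictures are saved under pics/ and viewed, at most 14 in all, crops included, and the job is handed in when it is done.

```bash
ls; mkdir -p pics
python3 - <<'E'
from cell import manip
import cv2
print(manip.read_state(), manip.tip_reach)
for n in ("scene","top","wrist"):
    print(n,manip.camera_params(n))
    cv2.imwrite(f"pics/{n}0.png",manip.camera(n)[:,:,::-1])
E
```

```text
pics
{'clock': 0.0, 'joints': array([-1.26258402e+00,  3.00487660e-01,  1.52159683e+00, -3.60487539e-06,
        1.32070424e+00, -6.66117906e-02]), 'qd': array([ 8.98220600e-04, -3.16501940e-04, -1.06864548e-03, -2.13478570e-03,
       -6.59670020e-05, -5.84945125e-04]), 'effort': array([ 8.55446451e-04, -5.31803226e+01, -3.52739596e+01,  7.08506349e-02,
        2.42993556e-02, -1.26439249e-04]), 'eef_pos': array([ 201.27287192, -511.57529108,  218.87057872]), 'eef_rot': array([-3.14039900e+00, -7.61296614e-05,  3.74824950e-01]), 'wrist_force': array([ 0.12627543,  0.34578141, -0.54205019]), 'moment': array([-0.01776711,  0.00937977, -0.01060025]), 'finger_force': 0.0, 'finger_gap': 93.56086367030986} 14.0
scene {'fovy': 45.51140813748163, 'cx': 278.07092024967, 'cy': 209.92666723573956, 'origin': array([1395.62043289, -650.5917511 ,  996.69685618]), 'attitude': array([-2.22645158, -0.015442  ,  0.98207324])}
top {'fovy': 54.715144780140896, 'cx': 287.5008154539433, 'cy': 205.19193565648396, 'origin': array([ 338.11804687,  -18.56832094, 1023.66506975]), 'attitude': array([-3.04057495e+00,  6.86721290e-04, -1.57086106e+00])}
wrist {'fovy': 65.70646984690485, 'cx': 271.8419349714576, 'cy': 212.4066717786061, 'origin': array([ 279.74844242, -481.2494861 ,  384.01556838]), 'attitude': array([ 2.85255689e+00,  9.86868407e-04, -1.19667289e+00])}
```

View pics/top0.png

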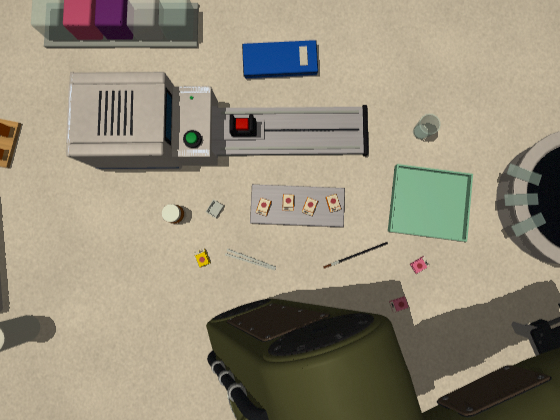

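View pics/scene0.png

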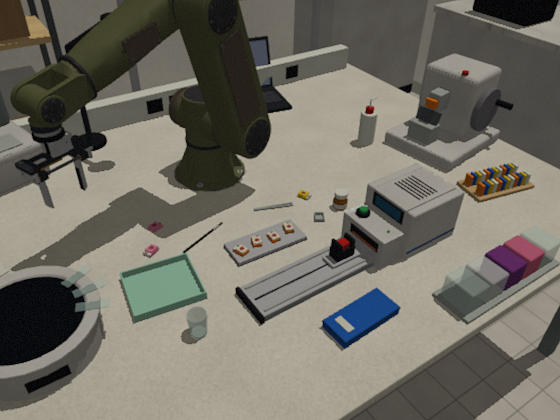

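The top view shows the reader at upper left with its bed running right (red release ~(241,125), green start ~(192,138)). Four fresh blocks lie on the plate at (264,207), (288,201), (310,206), (334,202). The tray is at (431,203), and the jar (172,213), mould (216,209) and beaker (427,127) stand nearby. Pink and yellow decoys lie elsewhere.

```bash
cat > h.py <<'E'
import numpy as np, cv2, time
from cell import manip
from scipy.spatial.transform import Rotation as R
def shot(n):
    p=manip.camera_params(n); im=manip.camera(n); return p,im
def cast(n,p,uv,z):
    uv=np.atleast_2d(uv).astype(float); f=210/np.tan(np.radians(p['fovy'])/2)
    d=(uv-[p['cx'],p['cy']])/f
    if n=='wrist':
        r=np.linalg.norm(d,axis=1,keepdims=True)+1e-12
        d=np.c_[d/r*np.sin(r),np.cos(r)]
    else: d=np.c_[d,np.ones(len(d))]
    d=R.from_euler('xyz',p['attitude']).apply(d)
    o=p['origin']; return (o+d*((z-o[2])/d[:,2:]))
def project(n,p,X):
    X=np.atleast_2d(X).astype(float); f=210/np.tan(np.radians(p['fovy'])/2)
    c=R.from_euler('xyz',p['attitude']).inv().apply(X-p['origin'])
    if n=='wrist':
        s=np.linalg.norm(c[:,:2],axis=1,keepdims=True); a=np.arctan2(s,c[:,2:]); d=c[:,:2]/s*a
    else: d=c[:,:2]/c[:,2:]
    return d*f+[p['cx'],p['cy']]
HSV={'red':[(0,170,90),(6,255,255)],'orange':[(7,150,90),(16,255,255)],'green':[(60,130,40),(80,255,220)],
 'mint':[(65,60,90),(85,140,255)],'blue':[(100,130,50),(125,255,255)]}
def blobs(im,col,amin=15,box=None):
    h=cv2.cvtColor(im,cv2.COLOR_RGB2HSV); m=cv2.inRange(h,*map(np.array,HSV[col]))
    if box: k=np.zeros_like(m); k[box[1]:box[3],box[0]:box[2]]=1; m*=k
    m=cv2.morphologyEx(m,cv2.MORPH_CLOSE,np.ones((3,3)))
    cs,_=cv2.findContours(m,cv2.RETR_EXTERNAL,cv2.CHAIN_APPROX_NONE)
    return [c for c in cs if cv2.contourArea(c)>=amin]
def rect(n,p,c,z):
    q=cast(n,p,c[:,0,:]+0.0,z)[:,:2].astype(np.float32); return cv2.minAreaRect(q)
def tool(target,yaw=None):
    "cm shift in tool axes and roll units for going to target TCP (world mm), tool yaw (deg)"
    s=manip.read_state(); r=R.from_euler('xyz',s['eef_rot'])
    d=r.inv().apply(np.array(target)-s['eef_pos'])/10
    a=s['eef_rot'][2]; t=None
    if yaw is not None: t=-(((np.degrees(-a)+yaw)+90)%180-90)/5
    return np.round(d,2), t if t is None else round(t,2)
E
python3 - <<'E'
from h import *
p,im=shot('top')
for col,z in (('red',83),('green',125),('orange',24),('mint',25),('blue',35)):
    for c in blobs(im,col):
        m=c[:,0].mean(0); print(col,m.round(),cv2.contourArea(c),[np.round(v,1) for v in rect('top',p,c,z)])
h=cv2.cvtColor(im,cv2.COLOR_RGB2HSV)
for u,v in [(264,207),(258,203),(241,125),(192,138),(430,200),(290,190)]: print((u,v),h[v,u])
E
```

```text
red [241. 123.] 109.5 [array([630. ,  91.5]), array([26.5, 24.4]), np.float64(90.0)]
green [191. 137.] 93.0 [array([583.3, 200.5]), array([25.7, 22.7]), np.float64(1.3)]
mint [431. 203.] 5162.5 [array([ 446.8, -371.1]), array([194., 169.]), np.float64(82.4)]
blue [280.  59.] 2422.5 [array([812.2,   1.9]), array([ 91. , 187.8]), np.float64(2.8)]
(264, 207) [  9  98 179]
(258, 203) [ 11  90 156]
(241, 125) [  2 245 173]
(192, 138) [ 68 196 134]
(430, 200) [ 69  71 176]
(290, 190) [ 15  18 168]
```

Run:
```python
import cv2
im=cv2.imread('pics/top0.png'); cv2.imwrite('pics/top0c.png',cv2.resize(im[60:260,60:360],None,fx=2.66,fy=2.66,interpolation=cv2.INTER_CUBIC))
```

```text
(no output)
```

View pics/top0c.png

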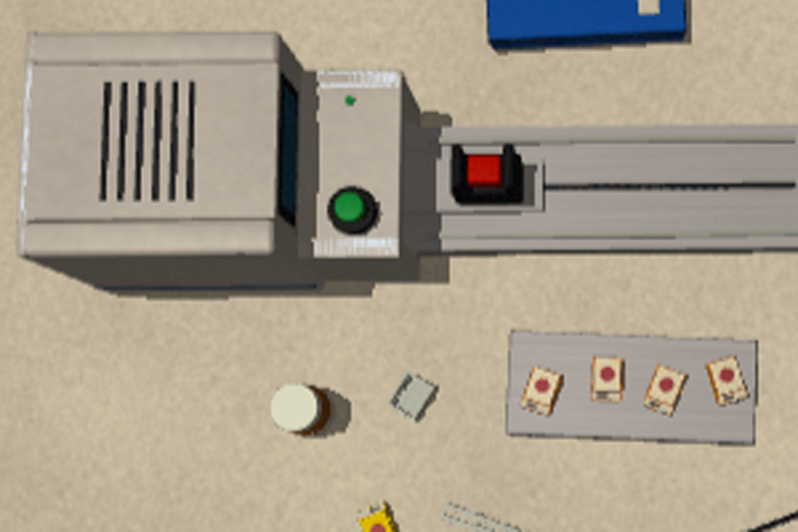

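The crop shows four orange-edged fresh blocks on the plate (labels toward the robot), with the release and button clear. I'll go above the plate/carriage for a closer look.

Run:
```python
from h import *
print(tool([560,-60,330],90))
```

```text
(array([ 49.92, -28.91, -11.07]), np.float64(-13.71))
```

```bash
G='x'; python3 -m creep '[[-1,[50,-29,-11],-13.7],[-1,[50,-29,-11],-13.7],[-1,[50,-29,-11],-13.7],[-1,[50,-29,-11],-13.7],[-1,[50,-29,-11],-13.7],[-1,[50,-29,-11],-13.7],[-1,[50,-29,-11],-13.7],[-1,[50,-29,-11],-13.7],[-1,[50,-29,-11],-13.7],[-1,[50,-29,-11],-13.7],[-1,[50,-29,-11],-13.7],[-1,[50,-29,-11],-13.7]]' 20
python3 - <<'E'
from h import *
time
s=manip.read_state(); print(s['eef_pos'],s['eef_rot'])
p,im=shot('wrist'); print(p['origin'],p['attitude']); cv2.imwrite('pics/w1.png',im[:,:,::-1])
E
```

```text
clock: 1.4
eef_pos: [561.6, -56.4, 329.8]
eef_rot: [3.142, -0.0, 1.572]
wrist_force: [-1.3, -0.8, 0.3]
finger_gap: 2.1
finger_force: 0.0
[561.62598674 -56.44101521 329.75779679] [ 3.14150942e+00 -1.31871355e-04  1.57154415e+00]
[561.90324842  27.24352923 494.85418021] [ 2.85160003e+00 -1.60580175e-03  6.94325519e-05]
```

View pics/w1.png

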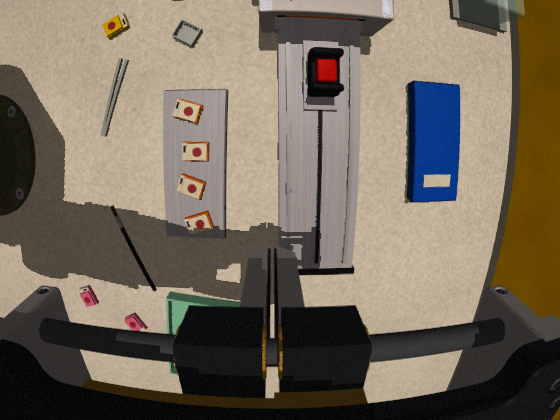

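The wrist view has the release at (327,70), the slot running down to (318,262), and fresh blocks at (187,111), (196,152), (192,187), (199,222). The tray is at the bottom left. Next I measure these.

Run:
```python
from h import *
p=manip.camera_params('wrist'); im=cv2.imread('pics/w1.png')[:,:,::-1].copy()
for col,z in (('red',83),):
    for c in blobs(im,col,60): print(col,c[:,0].mean(0).round(),[np.round(v,1) for v in rect('wrist',p,c,z)])
h=cv2.cvtColor(im,cv2.COLOR_RGB2HSV)
m=((h[:,:,1]>75)&(h[:,:,2]>70)).astype(np.uint8)*255; k=np.zeros_like(m); k[92:236,168:224]=1; m*=k
m=cv2.morphologyEx(m,cv2.MORPH_CLOSE,np.ones((7,7)))
for c in cv2.findContours(m,cv2.RETR_EXTERNAL,cv2.CHAIN_APPROX_NONE)[0]:
    if cv2.contourArea(c)>100: print('blk',c[:,0].mean(0).round(),[np.round(v,1) for v in rect('wrist',p,c,24)])
# slot line: dark pixels
d=(h[:,:,2]<60).astype(np.uint8); pts=[(u,v) for v in range(115,215,5) for u in [np.mean(np.where(d[v,312:328])[0])+312] if u==u]
q=cast('wrist',p,pts,22)[:,:2]; f=np.polyfit(q[:,1],q[:,0],1); print('slot x=%.4f y + %.1f'%tuple(f), np.abs(np.polyval(f,q[:,1])-q[:,0]).max())
# bed edges
for v in (120,160,200): 
    r=h[v,270:370]; print(v,''.join('%d '%x for x in r[::2,1]),'|',''.join('%d '%x for x in r[::2,2]))
```

```text
red [327.  69.] [array([633.1,  94.8]), array([24.3, 28.6]), np.float64(0.2)]
blk [199. 222.] [array([ 451.5, -126.1]), array([41.5, 30. ]), np.float64(16.6)]
blk [191. 185.] [array([442.8, -68.3]), array([29.9, 40.4]), np.float64(68.6)]
blk [195. 151.] [array([451.5, -16.4]), array([28.3, 39.6]), np.float64(88.2)]
blk [187. 110.] [array([441.5,  44.7]), array([29.1, 41.5]), np.float64(71.8)]
slot x=-0.0096 y + 634.6 0.6733705539671746
120 55 53 54 54 45 22 22 24 19 30 25 17 19 20 19 21 18 24 18 20 23 21 20 18 27 21 17 18 15 16 17 24 22 17 17 23 22 22 23 19 28 23 24 20 17 47 56 52 54 56  | 198 193 193 195 114 161 164 167 160 162 161 161 165 167 164 174 168 170 168 167 163 160 170 160 67 37 104 166 165 163 161 162 163 165 166 164 165 166 158 163 144 152 157 164 161 189 188 186 189 200 
160 54 54 52 51 48 22 24 19 19 24 25 18 21 23 23 21 21 26 25 24 23 20 24 21 53 33 20 19 17 22 21 22 18 23 22 25 22 19 21 26 29 24 18 21 21 52 53 55 55 52  | 190 194 195 199 163 152 157 159 120 147 151 157 157 158 158 161 155 159 156 158 152 153 157 155 29 23 156 151 154 159 158 152 157 157 150 156 159 150 155 79 141 151 159 155 158 196 199 196 191 188 
200 52 55 54 56 56 26 24 26 23 24 24 18 23 20 21 18 25 24 17 23 24 27 22 20 77 4 20 20 19 19 20 22 23 22 20 19 17 21 24 28 27 21 17 25 53 54 53 54 50 53  | 191 189 185 196 146 149 157 156 131 137 147 155 153 150 148 155 153 151 148 155 150 152 148 114 20 69 150 150 159 147 152 154 153 153 150 150 146 155 129 136 144 155 153 153 197 197 187 192 188 187
```

```bash
python3 -m creep '[[-1,[15.1,7.2,10],0],[-1,[15.1,7.2,21],0],[-1,[15.1,7.2,21],0],[-1,[15.1,7.2,21],0],[-1,[15.1,7.2,21.5],0],[-1,[15.1,7.2,22],0],[-1,[15.1,7.2,22],0],[-1,[15.1,7.2,22],0]]' 20
python3 - <<'E'
from h import *
print(tool([633.1,94.8,91.5],90.5))
p,im=shot('wrist'); cv2.imwrite('pics/w2.png',im[:,:,::-1])
for c in blobs(im,'red',60): print(c[:,0].mean(0).round(),[np.round(v,1) for v in rect('wrist',p,c,83)])
E
```

```text
clock: 2.25
eef_pos: [632.6, 91.7, 110.2]
eef_rot: [3.142, 0.0, 1.571]
wrist_force: [0.2, 0.1, 0.6]
finger_gap: 0.6
finger_force: 0.0
(array([0.31, 0.05, 1.87]), np.float64(-0.1))
[268. 239.] [array([630.7, 100. ]), array([24.4, 13. ]), np.float64(0.2)]
```

View pics/w2.png

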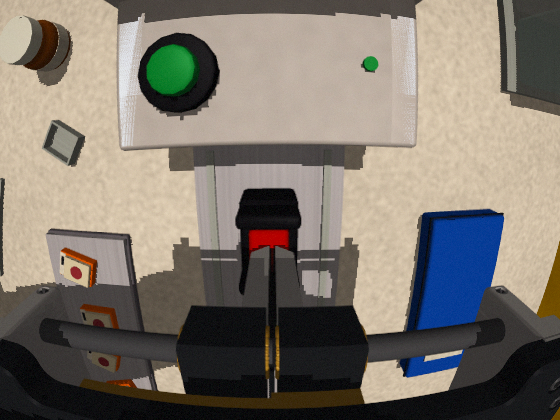

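Fingertips hang over the red pad between the two guards, at about (270,245). The green button shows at (173,70). Now press and draw.

```bash
python3 -m creep '[[-1,[0.1,-0.1,0.8],-0.1],[-1,[0.1,-0.1,1.4],-0.1],[-1,[0.1,-0.1,1.7],-0.1],[-1,[0.1,-0.1,1.9],-0.1],[-1,[0.1,-0.1,1.9],-0.1],[-1,[0.1,-0.1,1.9],-0.1]]' 20
python3 -m creep '[[-1,[-0.5,0,0],0],[-1,[-1,0,0],0],[-1,[-1.5,0,0],0],[-1,[-2,0,0],0],[-1,[-3,0,0],0],[-1,[-3,0,0],0]]'
```

```text
clock: 2.9
eef_pos: [632.0, 92.6, 91.5]
eef_rot: [3.14, 0.0, 1.579]
wrist_force: [-0.0, -1.1, 7.2]
finger_gap: 0.4
finger_force: 3.3
clock: 3.5
eef_pos: [632.2, 61.9, 91.5]
eef_rot: [3.14, 0.0, 1.578]
wrist_force: [-0.7, -0.3, 6.2]
finger_gap: 0.8
finger_force: 3.3
```

```bash
python3 -m creep '[[-1,[-1.5,0,0],0],[-1,[-3,0,0],0],[-1,[-5,0,0],0],[-1,[-7,0,0],0],[-1,[-9,0,0],0],[-1,[-11,0,0],0],[-1,[-13,0,0],0],[-1,[-15,0,0],0],[-1,[-17,0,0],0],[-1,[-19,0,0],0],[-1,[-20,0,0],0],[-1,[-20.5,0,0],0]]'
python3 -m creep '[[-1,[-0.7,0,0],0],[-1,[-1.4,0,0],0],[-1,[-2,0,0],0],[-1,[-2.5,0,0],0],[-1,[-2.8,0,0],0],[-1,[-2.8,0,0],0]]'
```

```text
clock: 4.7
eef_pos: [633.9, -143.2, 91.5]
eef_rot: [3.139, 0.0, 1.578]
wrist_force: [0.8, 1.5, 5.7]
finger_gap: 0.6
finger_force: 3.3
clock: 5.3
eef_pos: [634.1, -167.5, 91.4]
eef_rot: [3.141, -0.004, 1.58]
wrist_force: [-1.5, 17.7, 9.8]
finger_gap: 0.4
finger_force: 10.6
```

```bash
python3 -m creep '[[-1,[0.5,0,0],0],[-1,[0.5,0,-1],0],[-1,[0.5,0,-4],0],[-1,[5,0,-9],0],[0.2,[10,0,-14],0],[0.2,[15,-2,-17],0],[0.2,[15,-5,-17],0],[0.2,[15,-5,-17],0],[0.2,[15,-5,-17],0]]' 20
python3 - <<'E'
from h import *
s=manip.read_state(); print(s['eef_pos'],s['eef_rot'],s['finger_gap'])
p,im=shot('wrist'); cv2.imwrite('pics/w3.png',im[:,:,::-1]); np.save('p3.npy',p,allow_pickle=True)
for col,z in (('red',83),('blue',42),('green',125)):
  for c in blobs(im,col,60): print(col,c[:,0].mean(0).round(),[np.round(v,1) for v in rect('wrist',p,c,z)])
E
```

```text
clock: 6.2
eef_pos: [582.1, -19.8, 262.2]
eef_rot: [3.139, 0.0, 1.58]
wrist_force: [0.9, 0.2, -0.4]
finger_gap: 36.9
finger_force: 0.0
[582.13474945 -19.80161987 262.22234867] [3.13912824e+00 3.51082997e-04 1.58025950e+00] 36.929027481747774
red [304. 302.] [array([ 625.2, -154.4]), array([ 8.9, 25.7]), np.float64(2.9)]
blue [440. 173.] [array([807.9,   4.1]), array([ 91. , 181.9]), np.float64(2.8)]
```

View pics/w3.png

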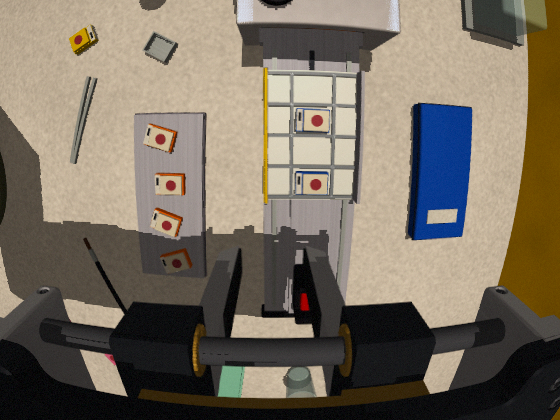

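Carriage is fully out. Blue blocks lie at (313,120) and (313,183), i.e. nests +19 and -57, and all four fresh blocks are on the plate. Next I take exact nest and block positions.

Run:
```python
from h import *
p=manip.camera_params('wrist'); im=cv2.imread('pics/w3.png')[:,:,::-1].copy()
h=cv2.cvtColor(im,cv2.COLOR_RGB2HSV)
for v in (90,120,150): print(v,[tuple(h[v,u]) for u in (280,286,288,290,292,294,300,304,313,325,331,333)])
b=(h[:,:,2]>205).astype(np.uint8)*255; b[:,:255]=0;b[:,365:]=0;b[:66]=0;b[205:]=0
for c in cv2.findContours(b,cv2.RETR_CCOMP,cv2.CHAIN_APPROX_NONE)[0]:
    if cv2.contourArea(c)>300: print('cell',c[:,0].mean(0).round(),[np.round(v,1) for v in rect('wrist',p,c,32)])
m=((h[:,:,0]>100)&(h[:,:,0]<128)&(h[:,:,1]>60)).astype(np.uint8)*255; m[:,:290]=0;m[:,340:]=0;m[:80]=0;m[205:]=0
for y0,y1 in ((95,145),(160,205)):
    q=np.argwhere(m[y0:y1])[:,::-1]+[0,y0]; print('bluepx',len(q),q.min(0),q.max(0),[np.round(v,1) for v in cv2.minAreaRect(cast('wrist',p,q,42)[:,:2].astype(np.float32))])
m=((h[:,:,1]>75)&(h[:,:,2]>50)).astype(np.uint8)*255; k=np.zeros_like(m); k[116:274,140:204]=1; m*=k
m=cv2.morphologyEx(m,cv2.MORPH_CLOSE,np.ones((7,7)))
for c in cv2.findContours(m,cv2.RETR_EXTERNAL,cv2.CHAIN_APPROX_NONE)[0]:
    if cv2.contourArea(c)>100: print('blk',c[:,0].mean(0).round(),[np.round(v,1) for v in rect('wrist',p,c,24)])
```

```text
90 [(np.uint8(24), np.uint8(33), np.uint8(222)), (np.uint8(24), np.uint8(30), np.uint8(224)), (np.uint8(24), np.uint8(31), np.uint8(222)), (np.uint8(25), np.uint8(12), np.uint8(124)), (np.uint8(25), np.uint8(11), np.uint8(137)), (np.uint8(25), np.uint8(29), np.uint8(217)), (np.uint8(25), np.uint8(28), np.uint8(220)), (np.uint8(25), np.uint8(32), np.uint8(223)), (np.uint8(24), np.uint8(31), np.uint8(221)), (np.uint8(24), np.uint8(32), np.uint8(223)), (np.uint8(24), np.uint8(32), np.uint8(221)), (np.uint8(21), np.uint8(13), np.uint8(133))]
120 [(np.uint8(21), np.uint8(36), np.uint8(222)), (np.uint8(23), np.uint8(32), np.uint8(220)), (np.uint8(21), np.uint8(36), np.uint8(220)), (np.uint8(38), np.uint8(10), np.uint8(106)), (np.uint8(30), np.uint8(11), np.uint8(134)), (np.uint8(18), np.uint8(46), np.uint8(95)), (np.uint8(16), np.uint8(37), np.uint8(104)), (np.uint8(21), np.uint8(70), np.uint8(179)), (np.uint8(178), np.uint8(178), np.uint8(150)), (np.uint8(20), np.uint8(66), np.uint8(215)), (np.uint8(21), np.uint8(42), np.uint8(162)), (np.uint8(38), np.uint8(8), np.uint8(126))]
150 [(np.ui
[... 1207 characters left out ...]
rray([23.7, 31.5]), np.float64(0.8)]
cell [312.  89.] [array([631.3,  99.4]), array([44.7, 31.9]), np.float64(0.6)]
cell [269. 112.] [array([589. ,  57.5]), array([ 28.5, 133.3]), np.float64(0.4)]
bluepx 72 [295 108] [329 132] [array([630. ,  61.5]), array([27.7, 39.3]), np.float64(88.7)]
bluepx 108 [296 171] [327 194] [array([631.6, -13.7]), array([38.2, 28.5]), np.float64(1.0)]
blk [176. 260.] [array([ 449.8, -128.5]), array([42.4, 31.6]), np.float64(15.6)]
blk [168. 220.] [array([440.8, -70.5]), array([30.1, 41.7]), np.float64(67.5)]
blk [170. 184.] [array([451. , -19.3]), array([29.1, 40.9]), np.float64(88.6)]
blk [160. 137.] [array([440.4,  41.5]), array([29.6, 41.6]), np.float64(72.1)]
```

```bash
python3 -m creep '[[0.3,[0.6,5,5],0],[0.3,[0.6,5,10],0],[0.3,[0.6,5,15],0],[0.3,[0.6,5,17],0],[0.3,[0.6,5,17],0],[0.3,[0.6,5,17],0]]' 20
python3 - <<'E'
from h import *
print(manip.read_state()['eef_pos'],tool([631.6,-13.7,51],90.5))
E
```

```text
clock: 6.85
eef_pos: [632.8, -14.9, 90.5]
eef_rot: [-3.141, -0.0, 1.578]
wrist_force: [-0.6, -0.9, 0.8]
finger_gap: 61.5
finger_force: 0.0
[632.76937385 -14.92027619  90.50003115] (array([ 0.12, -0.11,  3.95]), np.float64(-0.02))
```

```bash
python3 -m creep '[[0.3,[0.1,-0.1,2],0],[0.3,[0.1,-0.1,3.5],0],[0.3,[0.1,-0.1,4],0],[0.3,[0.1,-0.1,4],0],[-1,[0.1,-0.1,4],0],[-1,[0.1,-0.1,4],0],[-1,[0.1,-0.1,4],0],[-1,[0.1,-0.1,4],0],[-1,[0.1,-0.1,4],0]]' 20
python3 -m creep '[[-1,[0,0,-1],0],[-1,[0,0,-4],0],[-1,[0,0,-7],0],[-1,[0,0,-7],0]]'
python3 - <<'E'
from h import *
p,im=shot('wrist'); cv2.imwrite('pics/w4.png',im[:,:,::-1])
print(tool([442,-406,150],82.4))
p,im=shot('top')
for c in blobs(im,'mint',1000): print([np.round(v,1) for v in rect('top',p,c,25)])
print('beaker',cast('top',p,(424,132),0),'jar',cast('top',p,(172,213),60))
E
```

```text
clock: 7.75
eef_pos: [631.7, -13.0, 51.0]
eef_rot: [3.141, 0.0, 1.579]
wrist_force: [1.1, -0.5, 2.2]
finger_gap: 40.0
finger_force: 2.0
clock: 8.15
eef_pos: [633.1, -13.0, 125.4]
eef_rot: [3.135, 0.001, 1.579]
wrist_force: [-0.2, -0.0, 0.1]
finger_gap: 39.7
finger_force: 20.0
(array([-39.14, -19.34,  -2.78]), np.float64(1.62))
[array([ 447., -371.]), array([193.9, 168.4]), np.float64(82.5)]
beaker [[ 6.31759309e+02 -3.70282887e+02 -1.13686838e-13]] jar [[417.13809498 257.24944635  60.        ]]
```

View pics/w4.png

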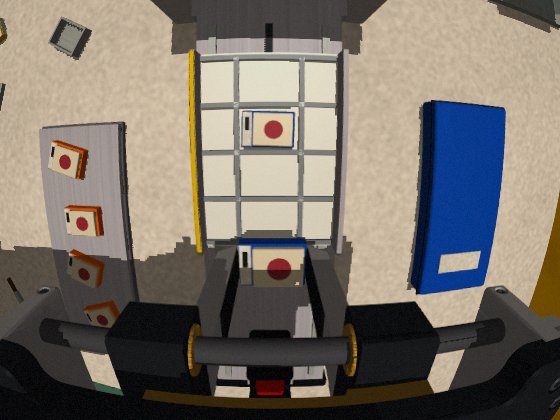

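The blue block is held level between the fingers at (275,265), its nest is empty, and the other blue is at (270,128). On to the tray.

```bash
python3 -m creep '[[-1,[-5,-2,-2.8],0],[-1,[-10,-4,-2.8],0.5],[-1,[-15,-7,-2.8],1.6],[-1,[-20,-10,-2.8],1.6],[-1,[-25,-13,-2.8],1.6],[-1,[-29,-15,-2.8],1.6],[-1,[-33,-17,-2.8],1.6],[-1,[-36,-18,-2.8],1.6],[-1,[-39.1,-19.3,-2.8],1.6],[-1,[-39.1,-19.3,-2.8],1.6],[-1,[-39.1,-19.3,-2.8],1.6],[-1,[-39.1,-19.3,-2.8],1.6]]'
python3 - <<'E'
from h import *
print(tool([442,-406,24],82.4))
p,im=shot('top')
for c in blobs(im,'mint',1000): print([np.round(v,1) for v in rect('top',p,c,25)])
E
```

```text
clock: 9.45
eef_pos: [441.9, -404.5, 147.7]
eef_rot: [-3.141, -0.001, 1.44]
wrist_force: [-0.6, -0.2, -1.1]
finger_gap: 39.4
finger_force: 20.0
(array([-0.16,  0.04, 12.37]), np.float64(0.02))
[array([ 448. , -364.2]), array([180. , 168.5]), np.float64(82.4)]
```

```bash
python3 -m creep '[[-1,[0,0,4],0],[-1,[0,0,8],0],[-1,[0,0,11],0],[-1,[0,0,12.1],0],[-1,[0,0,12.4],0],[-1,[0,0,12.4],0],[-1,[0,0,12.4],0],[0.2,[0,0,12.4],0],[0.2,[0,0,12.4],0],[0.2,[0,0,11],0],[0.2,[0,0,7],0],[0.2,[0,0,2],0]]'
python3 - <<'E'
from h import *
print(tool([631.4,61.7,125],90.5))
E
```

```text
clock: 10.7
eef_pos: [441.0, -404.9, 129.3]
eef_rot: [-3.139, -0.002, 1.439]
wrist_force: [0.6, -0.3, 0.3]
finger_gap: 56.5
finger_force: 0.0
(array([48.75, 12.76,  0.49]), np.float64(-1.61))
```

```bash
python3 -m creep '[[0.2,[5,1,-1],0],[0.2,[10,3,-2],-1],[0.2,[15,4,-2],-1.6],[0.2,[20,5.5,-2],-1.6],[0.2,[25,7,-2],-1.6],[0.2,[30,8,-2],-1.6],[0.2,[35,9.5,-2],-1.6],[0.3,[40,11,-2],-1.6],[0.3,[45,12,-2],-1.6],[0.3,[48.7,12.7,-1],-1.6],[0.3,[48.7,12.7,0.5],-1.6],[0.3,[48.7,12.7,0.5],-1.6]]'
python3 -m creep '[[0.3,[0,0,1],0],[0.3,[0,0,1],0]]'
python3 - <<'E'
from h import *
print(tool([630.8,61.7,51],90.5))
E
```

```text
clock: 11.9
eef_pos: [630.5, 61.8, 122.0]
eef_rot: [-3.139, 0.0, 1.581]
wrist_force: [0.5, -0.8, -1.1]
finger_gap: 61.0
finger_force: 0.0
clock: 12.1
eef_pos: [630.8, 59.1, 113.0]
eef_rot: [-3.141, 0.0, 1.577]
wrist_force: [-1.2, -0.8, -0.3]
finger_gap: 61.4
finger_force: 0.0
(array([0.26, 0.01, 6.2 ]), np.float64(-0.02))
```

```bash
python3 -m creep '[[0.3,[0.2,0,2],0],[0.3,[0.2,0,5],0],[0.3,[0.2,0,6],0],[0.3,[0.2,0,6.2],0],[0.3,[0.2,0,6.2],0],[-1,[0.2,0,6.2],0],[-1,[0.2,0,6.2],0],[-1,[0.2,0,6.2],0],[-1,[0.2,0,6.2],0],[-1,[0.2,0,6.2],0],[-1,[0.2,0,3],0],[-1,[0.2,0,-1],0]]'
python3 - <<'E'
from h import *
print(tool([451,-336,145],82.4))
p,im=shot('top')
for c in blobs(im,'mint',1000): print([np.round(v,1) for v in rect('top',p,c,25)])
E
```

```text
clock: 13.3
eef_pos: [630.3, 62.6, 122.5]
eef_rot: [-3.138, 0.0, 1.579]
wrist_force: [0.2, -0.2, -0.0]
finger_gap: 39.4
finger_force: 20.0
(array([-39.71, -18.27,  -2.17]), np.float64(1.61))
[array([ 447., -371.]), array([193.9, 168.7]), np.float64(82.4)]
```

```bash
python3 -m creep '[[-1,[-5,-2,-2.2],0],[-1,[-10,-4,-2.2],0.5],[-1,[-15,-7,-2.2],1.6],[-1,[-20,-10,-2.2],1.6],[-1,[-25,-13,-2.2],1.6],[-1,[-29,-15,-2.2],1.6],[-1,[-33,-16.5,-2.2],1.6],[-1,[-36.5,-17.5,-2.2],1.6],[-1,[-39.7,-18.3,-2.2],1.6],[-1,[-39.7,-18.3,-2.2],1.6],[-1,[-39.7,-18.3,-2.2],1.6]]'
python3 - <<'E'
from h import *
print(manip.read_state()['finger_gap'],tool([451,-336,24],82.4))
E
```

```text
clock: 14.45
eef_pos: [451.2, -336.3, 145.1]
eef_rot: [-3.141, -0.0, 1.438]
wrist_force: [-0.4, 1.2, -0.0]
finger_gap: 39.5
finger_force: 20.0
39.456622123728636 (array([ 0.02, -0.02, 12.11]), np.float64(-0.0))
```

```bash
python3 -m creep '[[-1,[0,0,4],0],[-1,[0,0,8],0],[-1,[0,0,11],0],[-1,[0,0,11.9],0],[-1,[0,0,12.1],0],[-1,[0,0,12.1],0],[-1,[0,0,12.1],0],[0.2,[0,0,12.1],0],[0.2,[0,0,12.1],0],[0.2,[0,0,11],0],[0.2,[0,0,7],0],[0.2,[0,0,-4],0]]'
python3 - <<'E'
from h import *
print(tool([450,-210,200],105))
E
```

```text
clock: 15.65
eef_pos: [450.9, -335.2, 126.1]
eef_rot: [-3.139, -0.002, 1.439]
wrist_force: [1.6, -0.7, 0.8]
finger_gap: 56.3
finger_force: 0.0
(array([12.42, -1.75, -7.37]), np.float64(-4.51))
```

```bash
python3 -m creep '[[0.3,[4,-0.5,-5],-1],[0.3,[8,-1,-7],-1.5],[0.3,[12.4,-1.7,-7],-1.5],[0.3,[12.4,-1.7,-7],-1.5],[0.3,[12.4,-1.7,-7],-1.5],[0.3,[12.4,-1.7,-7],-1.5]]'
cat > fb.py <<'E'
from h import *
def fresh(p,im,x=(390,500),y=(-165,85)):
    # plate region from calibration
    q=project('wrist',p,[[x[0],y[0],14],[x[1],y[0],14],[x[1],y[1],14],[x[0],y[1],14]])
    h=cv2.cvtColor(im,cv2.COLOR_RGB2HSV); m=((h[:,:,1]>75)&(h[:,:,2]>45)).astype(np.uint8)*255
    k=np.zeros_like(m); cv2.fillPoly(k,[q.astype(np.int32)],255); m&=k
    m=cv2.morphologyEx(m,cv2.MORPH_CLOSE,np.ones((9,9)))
    m=cv2.morphologyEx(m,cv2.MORPH_OPEN,np.ones((5,5)))
    for c in cv2.findContours(m,cv2.RETR_EXTERNAL,cv2.CHAIN_APPROX_NONE)[0]:
        if cv2.contourArea(c)>100:
            (cx,cy),(w,l),a=rect('wrist',p,c,24)
            if w>l: w,l,a=l,w,a-90
            print('blk',c[:,0].mean(0).round(),'xy %.1f %.1f size %.1f %.1f toolyaw %.1f'%(cx,cy,w,l,a))
E
python3 - <<'E'
from fb import *
print(manip.read_state()['eef_pos'])
p,im=shot('wrist'); cv2.imwrite('pics/w5.png',im[:,:,::-1]); fresh(p,im)
p,im=shot('top')
for c in blobs(im,'mint',1000): print([np.round(v,1) for v in rect('top',p,c,25)])
E
```

```text
clock: 16.25
eef_pos: [451.0, -211.4, 195.7]
eef_rot: [3.141, 0.0, 1.57]
wrist_force: [-0.0, 0.0, -0.3]
finger_gap: 61.3
finger_force: 0.0
[ 450.9824051  -211.40851759  195.66442008]
blk [268. 122.] xy 447.5 -131.2 size 28.6 40.2 toolyaw -73.4
blk [259.  66.] xy 438.8 -73.3 size 29.3 40.2 toolyaw 68.9
blk [267.  20.] xy 448.5 -21.2 size 29.9 40.2 toolyaw 86.8
```

View pics/w5.png

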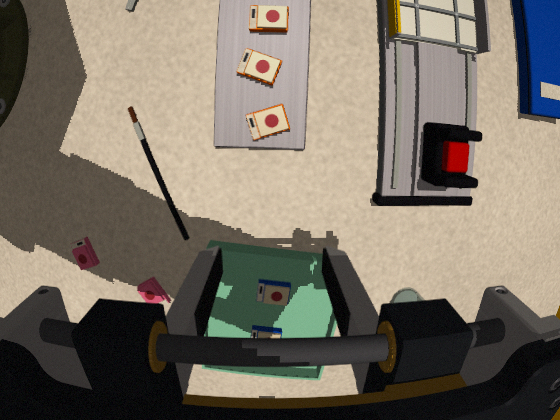

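The blue blocks lie flat in the tray at (275,291) and (265,333). Fresh blocks show at (268,122), (262,66), (268,18). The estimates differ by a few mm between views, so I measure again close to and at rest above the first one.

```bash
python3 - <<'E'
from fb import *
p,im=shot('wrist'); print(manip.read_state()['eef_pos']);fresh(p,im)
E
python3 -m creep '[[0.3,[1,0,4],-1],[0.3,[2,0,8],-2],[0.3,[2.7,0,8.5],-3.1],[0.3,[2.7,0,8.5],-3.1],[0.3,[2.7,0,8.5],-3.1],[0.3,[2.7,0,8.5],-3.1],[0.3,[2.7,0,8.5],-3.1]]'
python3 - <<'E'
from fb import *
p,im=shot('wrist'); print(manip.read_state()['eef_pos']);fresh(p,im)
p,im=shot('wrist'); fresh(p,im); cv2.imwrite('pics/w6.png',im[:,:,::-1])
E
```

```text
[ 450.81047918 -211.58973773  195.09557945]
blk [268. 122.] xy 447.4 -131.3 size 28.5 40.5 toolyaw -73.3
blk [259.  66.] xy 438.8 -73.4 size 29.1 40.4 toolyaw 69.0
blk [267.  20.] xy 448.6 -21.3 size 29.8 40.0 toolyaw 87.2
clock: 17.1
eef_pos: [451.3, -184.3, 111.2]
eef_rot: [3.141, 0.001, 1.839]
wrist_force: [0.8, 0.5, -0.8]
finger_gap: 61.0
finger_force: 0.0
[ 451.25569954 -184.14910652  111.05226282]
blk [264. 158.] xy 432.4 -135.7 size 9.4 27.6 toolyaw 15.3
blk [289. 158.] xy 451.1 -130.1 size 14.1 28.4 toolyaw 15.8
blk [297.  87.] xy 442.2 -74.8 size 18.4 28.7 toolyaw -21.1
blk [278.  73.] xy 425.5 -68.3 size 13.0 28.9 toolyaw -19.1
blk [320.  28.] xy 448.1 -19.5 size 33.6 40.3 toolyaw 88.0
blk [264. 167.] xy 434.1 -142.0 size 9.4 14.3 toolyaw 15.3
blk [290. 158.] xy 451.4 -129.9 size 13.3 28.4 toolyaw 15.8
blk [299.  89.] xy 445.0 -75.8 size 25.6 28.7 toolyaw -21.2
blk [278.  73.] xy 425.4 -68.3 size 12.8 28.9 toolyaw -19.2
blk [321.  28.] xy 448.1 -19.4 size 33.5 40.8 toolyaw 87.6
```

View pics/w6.png

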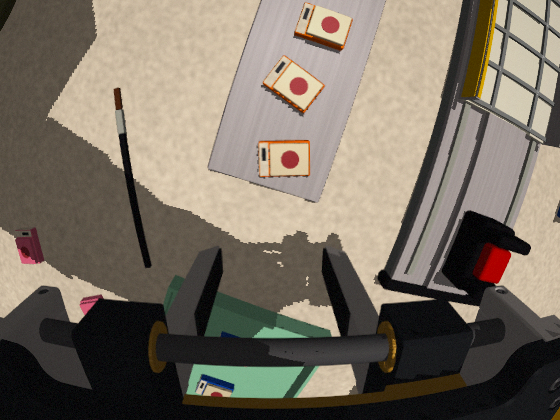

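```bash
sed -i 's/np.ones((9,9))/np.ones((21,21))/' fb.py
python3 - <<'E'
from fb import *
p=manip.camera_params('wrist'); im=cv2.imread('pics/w6.png')[:,:,::-1].copy(); fresh(p,im)
print(cast('wrist',p,[(260,142),(309,140),(311,173),(258,175),(290,159)],24)[:,:2].round(1))
s=manip.read_state(); r=R.from_euler('xyz',s['eef_rot'])
print(project('wrist',p,s['eef_pos']+r.apply([[8,30.5,14],[8,-30.5,14],[-8,30.5,14],[8,43,14],[8,-43,14]])).round(0))
print(tool([448.5,-131,33],105.5), tool([449.5,-129.5,33],105.5))
E
```

```text
blk [284. 158.] xy 446.8 -131.0 size 28.4 40.0 toolyaw -74.1
blk [293.  83.] xy 439.1 -71.2 size 33.1 40.3 toolyaw 69.0
blk [320.  26.] xy 448.1 -20.0 size 38.5 41.5 toolyaw -87.6
[[ 425.8 -123.7]
 [ 461.9 -111.9]
 [ 470.8 -136.5]
 [ 431.  -149.2]
 [ 451.8 -130.3]]
[[322. 248.]
 [220. 248.]
 [320. 271.]
 [342. 247.]
 [200. 247.]]
(array([5.19, 1.15, 7.79]), np.float64(-0.02)) (array([5.31, 1.28, 7.79]), np.float64(-0.02))
```

Block 4 in this view lies at (284,158) and its size checks out (28×40), and the fingertips are where the calibration predicts. Grasp it.

```bash
python3 - <<'E'
from fb import *
print(tool([447,-131,33],105.6))
E
python3 -m creep '[[0.3,[2.5,0.5,2],0],[0.3,[5.2,1,4],0],[0.3,[5.2,1,6.5],0],[0.3,[5.2,1,7.6],0],[0.3,[5.2,1,7.8],0],[0.3,[5.2,1,7.8],0]]'
python3 - <<'E'
from fb import *
print(tool([447,-131,33],105.6))
E
```

```text
(array([5.23, 1.  , 7.79]), np.float64(-0.04))
clock: 17.8
eef_pos: [447.1, -131.4, 32.9]
eef_rot: [3.141, 0.0, 1.84]
wrist_force: [0.4, -0.8, 0.9]
finger_gap: 61.2
finger_force: 0.0
(array([ 0.04,  0.  , -0.01]), np.float64(-0.03))
```

```bash
python3 -m creep '[[-1,[0,0,0],0],[-1,[0,0,0],0],[-1,[0,0,0],0],[-1,[0,0,0],0],[-1,[0,0,0],0],[-1,[0,0,-2],0],[-1,[0,0,-6],0],[-1,[0,0,-9.5],0],[-1,[0,0,-9.5],0]]' 20
python3 - <<'E'
from fb import *
print(manip.read_state()['finger_gap'],tool([632,-50,128],90.5))
E
```

```text
clock: 18.7
eef_pos: [448.6, -131.5, 131.5]
eef_rot: [3.136, 0.004, 1.841]
wrist_force: [0.4, -0.2, -0.8]
finger_gap: 39.8
finger_force: 20.0
39.77455041074306 (array([ 2.96, 19.85,  0.45]), np.float64(3.0))
```

```bash
python3 -m creep '[[-1,[0.5,4,0.4],0],[-1,[1,8,0.4],1],[-1,[2,12,0.4],2],[-1,[3,16,0.4],3],[-1,[3,19.8,0.4],3],[-1,[3,19.8,0.4],3],[-1,[3,19.8,0.4],3],[-1,[3,19.8,0.4],3]]'
cat > nest.py <<'E'
from h import *
def nests(p,im):
    h=cv2.cvtColor(im,cv2.COLOR_RGB2HSV)
    b=((h[:,:,2]>195)&(h[:,:,1]<60)).astype(np.uint8)*255
    for c in cv2.findContours(b,cv2.RETR_CCOMP,cv2.CHAIN_APPROX_NONE)[0]:
        if cv2.contourArea(c)>300:
            (x,y),w,a=rect('wrist',p,c,32)
            if 600<x<665 and -60<y<140: print('cell',c[:,0].mean(0).round(),round(x,1),round(y,1),np.round(w,1),round(a,1))
E
python3 - <<'E'
from nest import *
s=manip.read_state(); print(s['eef_pos'],s['finger_gap'])
p,im=shot('wrist'); nests(p,im); cv2.imwrite('pics/w7.png',im[:,:,::-1])
E
```

```text
clock: 19.5
eef_pos: [628.7, -49.5, 122.8]
eef_rot: [-3.14, -0.0, 1.579]
wrist_force: [-0.7, -0.1, -0.0]
finger_gap: 39.8
finger_force: 20.0
[628.6958381  -49.53754061 122.8242784 ] 39.783337577142774
cell [275. 177.] 631.9 -13.2 [46.1 31.9] 0.5
cell [275. 130.] 631.7 25.2 [46.3 32.5] 0.3
cell [276.  83.] 631.3 62.7 [45.7 33. ] 0.5
cell [275.  36.] 631.1 100.6 [46.  32.2] 0.5
```

View pics/w7.png

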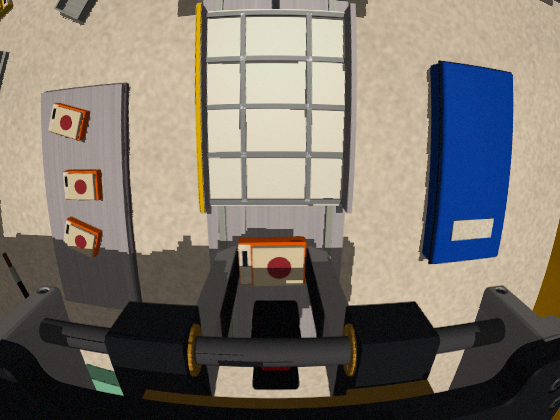

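The held orange block at (272,262) is level, and the four nest bays are measured within about 1 mm of the earlier view. Place it in the nearest nest.

```bash
python3 - <<'E'
from nest import *
print(tool([631.9,-13.4,51.5],90.5))
E
python3 -m creep '[[-1,[2,0.3,0],0],[-1,[3.6,0.3,2],0],[-1,[3.6,0.3,4],0],[-1,[3.6,0.3,5],0],[-1,[3.6,0.3,5],0],[-1,[3.6,0.3,5],0]]'
python3 - <<'E'
from nest import *
print(tool([631.9,-13.4,51.3],90.5))
E
```

```text
(array([3.62, 0.34, 7.18]), np.float64(-0.01))
clock: 20.15
eef_pos: [632.5, -13.7, 74.4]
eef_rot: [3.141, 0.0, 1.578]
wrist_force: [-0.5, 0.2, -0.1]
finger_gap: 39.7
finger_force: 20.0
(array([ 0.03, -0.06,  2.31]), np.float64(-0.01))
```

```bash
python3 -m creep '[[-1,[0,-0.1,1.2],0],[-1,[0,-0.1,2],0],[-1,[0,-0.1,2.3],0],[-1,[0,-0.1,2.3],0],[-1,[0,-0.1,2.3],0]]'
python3 -m creep '[[0.1,[0,0,0],0],[0.1,[0,0,0],0],[0.1,[0,0,0],0],[0.2,[0,0,-2],0],[0.2,[0,0,-6],0],[0.2,[0,0,-7.3],0],[0.2,[0,0,-7.3],0]]'
python3 - <<'E'
from nest import *
print(tool([439,-110,115],68.5))
E
```

```text
clock: 20.65
eef_pos: [631.3, -13.3, 50.4]
eef_rot: [-3.141, 0.0, 1.579]
wrist_force: [-1.7, -0.3, 1.0]
finger_gap: 39.7
finger_force: 20.0
clock: 21.35
eef_pos: [632.2, -13.2, 125.5]
eef_rot: [3.138, 0.0, 1.579]
wrist_force: [-0.5, 1.1, -1.1]
finger_gap: 56.9
finger_force: 0.0
(array([ -9.52, -19.4 ,   0.98]), np.float64(4.39))
```

```bash
python3 -m creep '[[0.3,[-2,-4,0],1],[0.3,[-4,-8,0],2],[0.3,[-6,-12,0],3],[0.3,[-8,-16,1],4.4],[0.3,[-9.5,-19.4,1],4.4],[0.3,[-9.5,-19.4,1],4.4],[0.3,[-9.5,-19.4,1],4.4],[0.3,[-9.5,-19.4,1],4.4]]'
python3 - <<'E'
from fb import *
p,im=shot('wrist'); print(manip.read_state()['eef_pos'],manip.read_state()['eef_rot'][2]);fresh(p,im)
print(tool([439,-72,33],68.7))
E
```

```text
clock: 22.15
eef_pos: [438.6, -109.5, 113.0]
eef_rot: [-3.141, -0.0, 1.196]
wrist_force: [0.9, 0.5, 0.7]
finger_gap: 61.0
finger_force: 0.0
[ 438.68328549 -109.39710576  113.00914943] 1.1959446833473648
blk [254. 180.] xy 438.7 -72.0 size 29.2 40.1 toolyaw 68.4
blk [241. 114.] xy 448.5 -19.7 size 28.4 40.3 toolyaw 87.7
blk [200.  51.] xy 438.3 40.5 size 29.6 41.1 toolyaw 70.8
(array([ 3.49, -1.34,  8.  ]), np.float64(-0.04))
```

```bash
python3 -m creep '[[0.3,[2,-0.7,2],0],[0.3,[3.5,-1.35,4],0],[0.3,[3.5,-1.35,6.5],0],[0.3,[3.5,-1.35,7.8],0],[0.3,[3.5,-1.35,8],0],[0.3,[3.5,-1.35,8],0]]'
python3 -m creep '[[-1,[0,0,0],0],[-1,[0,0,0],0],[-1,[0,0,0],0],[-1,[0,0,0],0],[-1,[0,0,0],0],[-1,[0,0,-2],0],[-1,[0,0,-6],0],[-1,[0,0,-9.3],0],[-1,[0,0,-9.3],0],[-1,[0,0,-9.3],0]]' 20
python3 - <<'E'
from fb import *
print(manip.read_state()['finger_gap'],tool([631.6,24.8,125],90.5))
E
```

```text
clock: 22.8
eef_pos: [438.7, -72.0, 33.3]
eef_rot: [-3.141, 0.0, 1.196]
wrist_force: [-0.1, -0.7, 0.8]
finger_gap: 61.4
finger_force: 0.0
clock: 23.8
eef_pos: [438.4, -72.3, 126.5]
eef_rot: [3.141, -0.0, 1.195]
wrist_force: [-0.6, -0.2, -0.1]
finger_gap: 39.4
finger_force: 20.0
39.42603716771943 (array([16.12, 14.41,  0.16]), np.float64(-4.41))
```

```bash
python3 -m creep '[[-1,[3,3,0],-1],[-1,[6,6,0],-2],[-1,[9,9,0],-3],[-1,[12,12,0],-4.4],[-1,[14.5,13.5,0],-4.4],[-1,[16.1,14.4,0],-4.4],[-1,[16.1,14.4,2],-4.4],[-1,[16.1,14.4,4],-4.4],[-1,[16.1,14.4,5],-4.4],[-1,[16.1,14.4,5],-4.4],[-1,[16.1,14.4,5],-4.4]]'
python3 - <<'E'
from nest import *
print(manip.read_state()['finger_gap'],tool([631.6,24.8,51.3],90.5))
E
```

```text
clock: 24.9
eef_pos: [631.4, 24.6, 76.5]
eef_rot: [-3.141, -0.0, 1.579]
wrist_force: [-0.0, -0.1, 2.0]
finger_gap: 39.4
finger_force: 20.0
39.43879583380828 (array([0.02, 0.02, 2.52]), np.float64(-0.01))
```

```bash
python3 -m creep '[[-1,[0,0,1.2],0],[-1,[0,0,2],0],[-1,[0,0,2.5],0],[-1,[0,0,2.5],0],[-1,[0,0,2.5],0]]'
python3 -m creep '[[0.1,[0,0,0],0],[0.1,[0,0,0],0],[0.1,[0,0,0],0],[0.2,[0,0,-2],0],[0.2,[0,0,-6],0],[0.2,[0,0,-7.3],0],[0.2,[0,0,-7.3],0]]'
python3 - <<'E'
from nest import *
print(tool([448.5,-57,115],87.5))
E
```

```text
clock: 25.4
eef_pos: [631.4, 24.7, 51.3]
eef_rot: [-3.142, 0.0, 1.579]
wrist_force: [1.0, 0.6, -0.8]
finger_gap: 39.6
finger_force: 20.0
clock: 26.1
eef_pos: [632.3, 24.7, 126.6]
eef_rot: [3.138, 0.0, 1.579]
wrist_force: [-0.5, 0.0, -0.1]
finger_gap: 56.3
finger_force: 0.0
(array([ -8.02, -18.45,   1.09]), np.float64(0.6))
```

```bash
python3 -m creep '[[0.3,[-2,-4,0],0],[0.3,[-4,-8,0],0.6],[0.3,[-6,-12,0],0.6],[0.3,[-7,-16,1],0.6],[0.3,[-8,-18.4,1],0.6],[0.3,[-8,-18.4,1],0.6],[0.3,[-8,-18.4,1],0.6],[0.3,[-8,-18.4,1],0.6]]'
python3 - <<'E'
from fb import *
p,im=shot('wrist'); print(manip.read_state()['eef_pos'],manip.read_state()['eef_rot'][2]);fresh(p,im)
print(tool([448.5,-19.5,33],87.5))
E
```

```text
clock: 26.9
eef_pos: [448.6, -56.6, 114.0]
eef_rot: [-3.141, -0.0, 1.527]
wrist_force: [0.0, 0.1, 0.5]
finger_gap: 61.0
finger_force: 0.0
[448.6537941  -56.54535715 114.04415012] 1.527230581614503
blk [269. 176.] xy 448.3 -18.9 size 29.2 39.5 toolyaw 87.6
blk [251. 101.] xy 437.9 41.8 size 28.5 40.5 toolyaw 71.5
(array([ 3.7 , -0.17,  8.1 ]), np.float64(0.0))
```

```bash
python3 -m creep '[[0.3,[2,-0.1,2],0],[0.3,[3.7,-0.2,4],0],[0.3,[3.7,-0.2,6.5],0],[0.3,[3.7,-0.2,7.9],0],[0.3,[3.7,-0.2,8.1],0],[0.3,[3.7,-0.2,8.1],0]]'
python3 -m creep '[[-1,[0,0,0],0],[-1,[0,0,0],0],[-1,[0,0,0],0],[-1,[0,0,0],0],[-1,[0,0,0],0],[-1,[0,0,-2],0],[-1,[0,0,-6],0],[-1,[0,0,-9.3],0],[-1,[0,0,-9.3],0],[-1,[0,0,-9.3],0]]' 20
python3 - <<'E'
from fb import *
print(manip.read_state()['finger_gap'],tool([631.4,62.5,125],90.5))
E
```

```text
clock: 27.55
eef_pos: [448.0, -19.6, 33.3]
eef_rot: [-3.141, -0.0, 1.527]
wrist_force: [-1.1, -0.1, 0.2]
finger_gap: 60.9
finger_force: 0.0
clock: 28.55
eef_pos: [447.7, -19.8, 126.5]
eef_rot: [3.141, 0.0, 1.527]
wrist_force: [-0.5, -0.0, -0.1]
finger_gap: 39.5
finger_force: 20.0
39.52500729015249 (array([ 9.03, 17.99,  0.16]), np.float64(-0.61))
```

```bash
python3 -m creep '[[-1,[2,3,0],0],[-1,[4,6.5,0],-0.6],[-1,[6,10,0],-0.6],[-1,[7.5,13.5,0],-0.6],[-1,[8.5,16.5,0],-0.6],[-1,[9,18,0],-0.6],[-1,[9,18,2],-0.6],[-1,[9,18,4],-0.6],[-1,[9,18,5],-0.6],[-1,[9,18,5],-0.6],[-1,[9,18,5],-0.6]]'
python3 - <<'E'
from nest import *
print(manip.read_state()['finger_gap'],tool([631.4,62.3,51.3],90.5))
E
```

```text
clock: 29.65
eef_pos: [631.6, 62.2, 76.5]
eef_rot: [-3.141, 0.0, 1.579]
wrist_force: [-0.3, -0.1, 0.4]
finger_gap: 39.7
finger_force: 20.0
39.674929018205454 (array([ 0.01, -0.02,  2.52]), np.float64(-0.01))
```

```bash
python3 -m creep '[[-1,[0,0,1.2],0],[-1,[0,0,2],0],[-1,[0,0,2.5],0],[-1,[0,0,2.5],0],[-1,[0,0,2.5],0]]'
python3 -m creep '[[0.1,[0,0,0],0],[0.1,[0,0,0],0],[0.1,[0,0,0],0],[0.2,[0,0,-2],0],[0.2,[0,0,-6],0],[0.2,[0,0,-7.3],0],[0.2,[0,0,-7.3],0]]'
python3 - <<'E'
from nest import *
print(tool([438.2,4,115],71.5))
E
```

```text
clock: 30.15
eef_pos: [631.5, 62.2, 51.2]
eef_rot: [-3.141, 0.0, 1.579]
wrist_force: [0.3, -0.2, -0.8]
finger_gap: 39.8
finger_force: 20.0
clock: 30.85
eef_pos: [632.4, 62.3, 126.6]
eef_rot: [3.138, -0.0, 1.579]
wrist_force: [1.2, -0.5, -0.2]
finger_gap: 56.5
finger_force: 0.0
(array([ -5.66, -19.47,   1.09]), np.float64(3.8))
```

```bash
python3 -m creep '[[0.3,[-1,-4,0],1],[0.3,[-2.5,-8,0],2],[0.3,[-4,-12,0],3],[0.3,[-5,-16,1],3.8],[0.3,[-5.7,-19.4,1],3.8],[0.3,[-5.7,-19.4,1],3.8],[0.3,[-5.7,-19.4,1],3.8],[0.3,[-5.7,-19.4,1],3.8]]'
python3 - <<'E'
from fb import *
p,im=shot('wrist'); print(manip.read_state()['eef_pos'],manip.read_state()['eef_rot'][2]);fresh(p,im)
print(tool([438.2,41.8,33],71.5))
E
```

```text
clock: 31.65
eef_pos: [438.6, 3.7, 114.1]
eef_rot: [-3.141, 0.0, 1.248]
wrist_force: [-0.2, 0.3, 0.5]
finger_gap: 61.3
finger_force: 0.0
[438.59280932   3.72375127 114.06073162] 1.2477563731584698
blk [255. 178.] xy 438.0 42.6 size 28.6 40.4 toolyaw 71.2
(array([ 3.6 , -1.24,  8.11]), np.float64(-0.0))
```

```bash
python3 -m creep '[[0.3,[2,-0.6,2],0],[0.3,[3.7,-1.25,4],0],[0.3,[3.7,-1.25,6.5],0],[0.3,[3.7,-1.25,7.9],0],[0.3,[3.7,-1.25,8.1],0],[0.3,[3.7,-1.25,8.1],0]]'
python3 -m creep '[[-1,[0,0,0],0],[-1,[0,0,0],0],[-1,[0,0,0],0],[-1,[0,0,0],0],[-1,[0,0,0],0],[-1,[0,0,-2],0],[-1,[0,0,-6],0],[-1,[0,0,-9.3],0],[-1,[0,0,-9.3],0],[-1,[0,0,-9.3],0]]' 20
python3 - <<'E'
from fb import *
print(manip.read_state()['finger_gap'],tool([631.2,100.2,125],90.5))
E
```

```text
clock: 32.3
eef_pos: [438.2, 42.8, 33.3]
eef_rot: [-3.141, 0.0, 1.248]
wrist_force: [0.7, -0.2, 1.0]
finger_gap: 60.8
finger_force: 0.0
clock: 33.3
eef_pos: [437.9, 42.6, 126.5]
eef_rot: [3.141, -0.0, 1.247]
wrist_force: [-0.2, -0.1, -1.0]
finger_gap: 39.6
finger_force: 20.0
39.55234042071239 (array([11.6 , 16.5 ,  0.17]), np.float64(-3.81))
```

```bash
python3 -m creep '[[-1,[2,3,0],-1],[-1,[4,6.5,0],-2],[-1,[6.5,10,0],-3],[-1,[9,13.5,0],-3.8],[-1,[11,15.5,0],-3.8],[-1,[11.6,16.5,0],-3.8],[-1,[11.6,16.5,2],-3.8],[-1,[11.6,16.5,4],-3.8],[-1,[11.6,16.5,5],-3.8],[-1,[11.6,16.5,5],-3.8],[-1,[11.6,16.5,5],-3.8]]'
python3 - <<'E'
from nest import *
print(manip.read_state()['finger_gap'],tool([631.2,100.2,51.3],90.5))
E
```

```text
clock: 34.4
eef_pos: [631.2, 100.2, 76.6]
eef_rot: [-3.141, -0.0, 1.579]
wrist_force: [-0.1, -0.2, 0.3]
finger_gap: 39.6
finger_force: 20.0
39.56550640570004 (array([ 0.  , -0.  ,  2.53]), np.float64(-0.01))
```

Release, then retract to a viewing pose over the carriage.

```bash
python3 -m creep '[[-1,[0,0,1.2],0],[-1,[0,0,2],0],[-1,[0,0,2.5],0],[-1,[0,0,2.5],0],[-1,[0,0,2.5],0]]'
python3 -m creep '[[0.1,[0,0,0],0],[0.1,[0,0,0],0],[0.1,[0,0,0],0],[0.2,[0,0,-2],0],[0.2,[0,0,-6],0],[0.2,[-3,0,-9],0],[0.2,[-7,0,-12],0],[0.2,[-11,0,-12],0],[0.2,[-14,0,-12],0],[0.2,[-14,0,-12],0],[0.2,[-14,0,-12],0]]'
python3 - <<'E'
from nest import *
s=manip.read_state(); print(s['eef_pos'])
p,im=shot('wrist'); cv2.imwrite('pics/w8.png',im[:,:,::-1])
h=cv2.cvtColor(im,cv2.COLOR_RGB2HSV); m=((h[:,:,0]<20)&(h[:,:,1]>110)&(h[:,:,2]>60)).astype(np.uint8)*255
for y in (100.3,62.5,24.9,-13.4):
    q=project('wrist',p,[[606,y-18,37],[657,y-18,37],[657,y+18,37],[606,y+18,37]]); k=np.zeros_like(m); cv2.fillPoly(k,[q.astype(np.int32)],255)
    pts=np.argwhere(m&k)[:,::-1]; hu=cv2.minAreaRect(cast('wrist',p,pts,42)[:,:2].astype(np.float32)); print(y,len(pts),[np.round(v,1) for v in hu])
p,im=shot('top')
for c in blobs(im,'mint',1000): print([np.round(v,1) for v in rect('top',p,c,25)])
for c in blobs(im,'blue',5): print([np.round(v,1) for v in rect('top',p,c,14)])
cv2.imwrite('pics/top8.png',cv2.resize(im[60:260,160:480],None,fx=2.5,fy=2.5)[:,:,::-1])
E
```

```text
clock: 34.9
eef_pos: [631.2, 100.2, 51.2]
eef_rot: [-3.141, -0.0, 1.579]
wrist_force: [0.3, 1.2, 0.6]
finger_gap: 39.8
finger_force: 20.0
clock: 36.0
eef_pos: [632.3, -39.9, 171.4]
eef_rot: [-3.141, -0.0, 1.578]
wrist_force: [0.8, 0.1, -0.5]
finger_gap: 56.4
finger_force: 0.0
[632.28886497 -39.90971587 171.38029551]
100.3 297 [array([632.2,  98.1]), array([39.1, 28.3]), np.float64(0.4)]
62.5 300 [array([632.4,  62.5]), array([39.3, 28.2]), np.float64(0.6)]
24.9 271 [array([631.8,  23.9]), array([39.9, 27.4]), np.float64(0.4)]
-13.4 329 [array([631.8, -12.6]), array([39.6, 29.2]), np.float64(0.5)]
[array([ 465.4, -377.5]), array([194. , 168.9]), np.float64(82.5)]
[array([ 461.3, -398.1]), array([ 4.7, 35.9]), np.float64(81.6)]
[array([ 472.5, -327.3]), array([ 3.4, 38.4]), np.float64(81.2)]
[array([670.1, 287.8]), array([115.9,  10.2]), np.float64(1.7)]
[array([819.3,  75.6]), array([92.1, 44.3]), np.float64(0.4)]
```

View pics/w8.png

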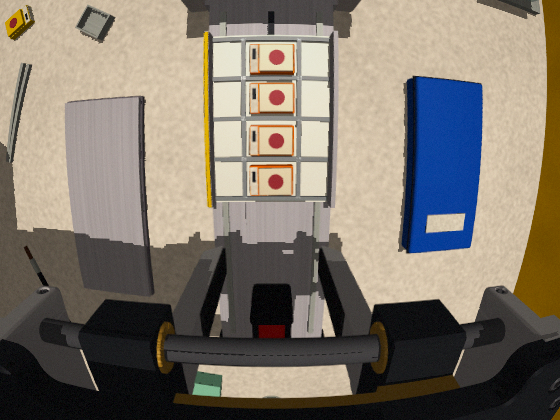

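View pics/top8.png

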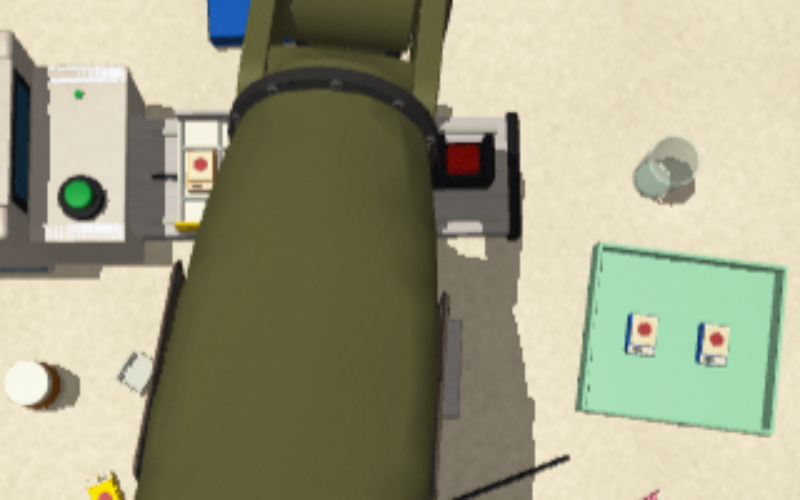

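All four orange blocks sit square in their nests at (270,58), (270,97), (270,140), (270,180). The tray was nudged about 20 mm, but both blue blocks remain central in it. Now press the release and push home.

```bash
python3 -m creep '[[-1,[-4,0,0],0],[-1,[-8,0,0],0],[-1,[-11.7,0.1,1],0],[-1,[-11.7,0.1,4],0],[-1,[-11.7,0.1,6],0],[-1,[-11.7,0.1,6],0],[-1,[-11.7,0.1,6],0],[-1,[-11.7,0.1,6],0]]' 20
python3 - <<'E'
from h import *
print(tool([634.3,-157.2,91.4],90.5))
p,im=shot('wrist')
for c in blobs(im,'red',40): print(c[:,0].mean(0).round(),[np.round(v,1) for v in rect('wrist',p,c,83)])
E
```

```text
clock: 36.9
eef_pos: [635.1, -156.2, 113.1]
eef_rot: [3.14, 0.001, 1.58]
wrist_force: [0.5, -0.2, 0.2]
finger_gap: 0.7
finger_force: 0.0
(array([-0.1 , -0.08,  2.17]), np.float64(0.01))
[267. 237.] [array([ 633.1, -148.4]), array([24.6, 15.9]), np.float64(0.5)]
```

```bash
python3 -m creep '[[-1,[-0.1,-0.1,0.8],0],[-1,[-0.1,-0.1,1.5],0],[-1,[-0.1,-0.1,2],0],[-1,[-0.1,-0.1,2.2],0],[-1,[-0.1,-0.1,2.2],0],[-1,[-0.1,-0.1,2.2],0]]'
python3 -m creep '[[-1,[0.5,0,0],0],[-1,[1,0,0],0],[-1,[1.5,0,0],0],[-1,[2.2,0,0],0],[-1,[3,0,0],0],[-1,[3,0,0],0]]'
```

```text
clock: 37.55
eef_pos: [633.7, -158.1, 91.1]
eef_rot: [3.14, 0.001, 1.579]
wrist_force: [-5.7, 0.3, 14.6]
finger_gap: 0.6
finger_force: 7.7
clock: 38.15
eef_pos: [633.4, -127.2, 91.0]
eef_rot: [3.14, 0.0, 1.58]
wrist_force: [-4.8, 0.6, 15.0]
finger_gap: 0.6
finger_force: 7.7
```

```bash
python3 -m creep '[[-1,[1,0,0],0],[-1,[2,0,0],0],[-1,[3.2,0,0],0],[-1,[4.4,0,0],0],[-1,[5.6,0,0],0],[-1,[6.8,0,0],0],[-1,[8,0,0],0],[-1,[9.2,0,0],0],[-1,[10.4,0,0],0],[-1,[11.4,0,0],0],[-1,[12,0,0],0],[-1,[12,0,0],0]]'
python3 -m creep '[[-1,[1,0,0],0],[-1,[2,0,0],0],[-1,[3,0,0],0],[-1,[4,0,0],0],[-1,[5,0,0],0],[-1,[6,0,0],0],[-1,[7,0,0],0],[-1,[8,0,0],0],[-1,[9,0,0],0],[-1,[9.8,0,0],0],[-1,[10.3,0,0],0],[-1,[10.3,0,0],0]]'
```

```text
clock: 39.35
eef_pos: [632.4, -6.9, 91.0]
eef_rot: [3.14, -0.0, 1.58]
wrist_force: [-6.8, 3.0, 15.9]
finger_gap: 0.5
finger_force: 8.1
clock: 40.55
eef_pos: [632.2, 94.9, 91.1]
eef_rot: [3.138, 0.001, 1.579]
wrist_force: [-1.1, -4.5, 14.0]
finger_gap: 0.8
finger_force: 6.9
```

```bash
python3 -m creep '[[-1,[0.3,0,0],0],[-1,[0.6,0,0],0],[-1,[0.9,0,0],0],[-1,[1.1,0,0],0],[-1,[1.2,0,0],0],[-1,[1.2,0,0],0]]'
```

```text
clock: 41.15
eef_pos: [632.3, 100.4, 91.1]
eef_rot: [3.14, 0.01, 1.577]
wrist_force: [-3.7, -42.7, 17.5]
finger_gap: 0.3
finger_force: 23.4
```

```bash
python3 -m creep '[[-1,[-0.5,0,0],0],[-1,[-0.5,0,0],0],[-1,[-0.5,0,-1],0],[-1,[-0.7,0,-3],0],[-1,[-2,0,-6],0],[-1,[-5,0,-8],0],[-1,[-5,0,-9],0],[-1,[-5,0,-9],0],[-1,[-5,0,-9],0],[-1,[-5,0,-9],0]]'
python3 - <<'E'
from h import *
s=manip.read_state(); print(s['eef_pos'])
p,im=shot('wrist'); cv2.imwrite('pics/w9.png',im[:,:,::-1])
for col,z in (('red',83),('green',125)):
  for c in blobs(im,col,40): print(col,c[:,0].mean(0).round(),[np.round(v,1) for v in rect('wrist',p,c,z)])
print(tool([583,200,160],90.5))
E
```

```text
clock: 42.15
eef_pos: [631.1, 58.0, 178.0]
eef_rot: [-3.14, -0.0, 1.58]
wrist_force: [-1.2, -0.2, 0.0]
finger_gap: 0.3
finger_force: 0.0
[631.0879462   57.98570532 178.02051393]
red [272. 179.] [array([631.1,  91.8]), array([25.1, 29.3]), np.float64(1.1)]
green [347.  35.] [array([680.6, 201.4]), array([6.9, 6.6]), np.float64(26.0)]
green [206.  35.] [array([586.2, 199.8]), array([24.9, 26. ]), np.float64(32.8)]
(array([14.25, -4.68,  1.83]), np.float64(0.0))
```

View pics/w9.png

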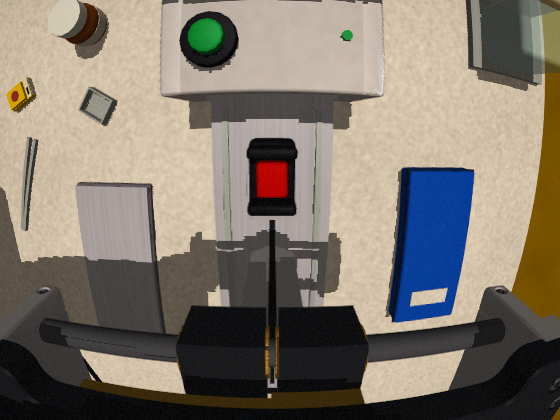

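Carriage is home: the release is up at (272,179), in its starting position, and the hood is clear. The start button is at (206,35), about (584.5,200) mm. Go and press it.

```bash
python3 -m creep '[[-1,[4,-1,0],0],[-1,[8,-2.5,0],0],[-1,[12,-4,0],0],[-1,[14.2,-4.6,0],0],[-1,[14.2,-4.6,1.8],0],[-1,[14.2,-4.6,2],0],[-1,[14.2,-4.6,2],0],[-1,[14.2,-4.6,2],0]]'
python3 - <<'E'
from h import *
print(tool([584,200,134.2],90.5))
E
```

```text
clock: 43.0
eef_pos: [584.7, 198.5, 159.8]
eef_rot: [3.141, -0.0, 1.578]
wrist_force: [-1.1, 0.9, 0.2]
finger_gap: 0.4
finger_force: 0.0
(array([ 0.15, -0.07,  2.56]), np.float64(-0.01))
```

```bash
python3 -m creep '[[-1,[0.1,-0.1,0.8],0],[-1,[0.1,-0.1,1.6],0],[-1,[0.1,-0.1,2.1],0],[-1,[0.1,-0.1,2.5],0],[-1,[0.1,-0.1,2.6],0],[-1,[0.1,-0.1,2.6],0],[-1,[0.1,-0.1,2.6],0]]'
```

```text
clock: 43.7
eef_pos: [583.2, 199.6, 134.2]
eef_rot: [-3.141, 0.0, 1.579]
wrist_force: [-5.8, -3.3, 8.5]
finger_gap: 0.4
finger_force: 4.8
```

```bash
python3 -m creep '[[-1,[0,0,-1],0],[-1,[0,0,-4],0],[-1,[0,0,-8],0],[-1,[-8,0,-10],0],[-1,[-14,-6,-11],0],[-1,[-20,-12,-11],0],[-1,[-25,-15,-11],0],[-1,[-25,-15,-11],0],[-1,[-25,-15,-11],0],[-1,[-25,-15,-11],0],[-1,[-25,-15,-11],0],[-1,[-25,-15,-11],0]]'
python3 - <<'E'
from h import *
p,im=shot('scene'); cv2.imwrite('pics/s10.png',cv2.resize(im[150:370,100:480],None,fx=2.1,fy=2.1)[:,:,::-1])
p,im=shot('top')
for c in blobs(im,'mint',1000): print([np.round(v,1) for v in rect('top',p,c,25)])
for c in blobs(im,'red',40): print([np.round(v,1) for v in rect('top',p,c,83)])
E
```

```text
clock: 44.9
eef_pos: [436.0, -50.9, 243.6]
eef_rot: [3.141, -0.0, 1.58]
wrist_force: [-0.6, -0.2, -0.4]
finger_gap: -0.0
finger_force: 0.0
[array([ 465.4, -377.6]), array([194. , 168.9]), np.float64(82.5)]
[array([630. ,  91.5]), array([26.4, 24.4]), np.float64(90.0)]
```

View pics/s10.png

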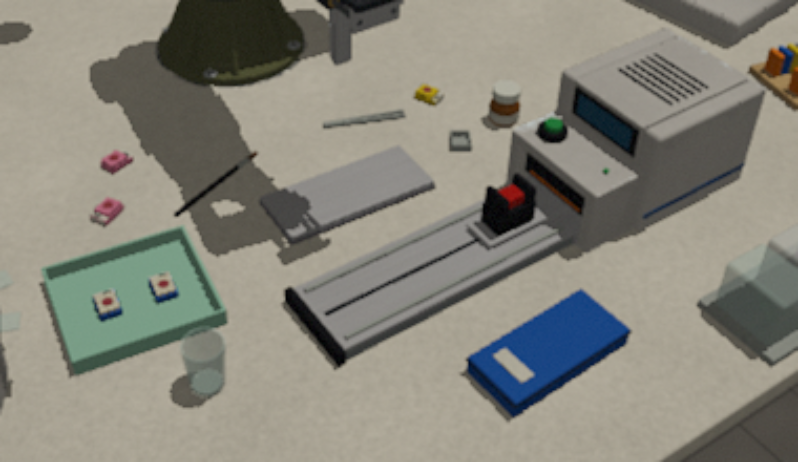

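The carriage is home with the release up at (511,195). The blue blocks lie flat in the tray at (107,303) and (163,287), and the jar, mould and beaker are untouched. Handing in.

```bash
python3 -c "
from cell import manip
print(manip.sign_off())"
```

```text
the job is handed in; nothing more can be done
None
```

The changeover is done and handed in at about 45 s on the robot clock: four orange blocks are in their nests, both blue blocks lie flat in the tray, and the carriage is home with the release up and start pressed. The sign-off gave no verdict.

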